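# Route the mist through the green outlet

## Robot

A 6-joint arm with a two-finger parallel gripper is mounted at the origin on the work surface. World frame = base frame: x ahead of the robot, y to its left, z up, the work surface at z = 0. Lengths are in m, angles in rad, forces in N, time in s.
With the tool pointing down it reaches from about 0.3 to 0.875 m from the base axis. Payload 6.4 kg.
Tool frame: the origin (TCP) lies midway between the tips of the shut fingers; the grasp point (between the pads) lies 19 mm behind it; z points along the fingers, y is the direction in which the jaws open and shut (so a half turn about z gives the same grasp; the last joint's range is limited). The gripper opens to 85 mm and grips with 20 to 120 N. Pads are 22 mm wide; open, the fingers measure 114 mm over their backs; the gripper's body (76 mm by 85 mm) begins 54 mm behind the grasp point. The pads swing forward as they close: fully open they stand 13 mm farther back than shut.
Start: joints at [-1.369, 0.181, 1.607, -0, 1.354, -0.206], TCP at [0.228, -0.528, 0.231] pointing down, gripper open.
Joint ranges: [-2.99, 2.99], [-0.89, 2.07], [0.3, 2.58], [-1.14, 4.28], [0, 2.63], [-3.12, 3.12]. Speed limits (rad/s): [2.57, 2.57, 3.01, 3.14, 3.14, 3.14].

## Interface

Orientations are given as [roll, pitch, yaw] about the fixed x, y, z axes, in that order (R = Rz(yaw) Ry(pitch) Rx(roll)).
In Python, from workcell import bot, cams, outline_of, pinpoint gives the robot as it stands. The module is installed in compiled form; this text tells all that it offers. Calls block until the motion is done:
- bot.movep(position, orientation): joint-space move of the TCP to a pose.
- bot.line_to(position, rate=0.15, frame=None, threshold=None): straight line of the TCP; frame=None keeps the orientation; rate is the mean speed in m/s. With threshold (N) it stops when the force on the tool has changed by that much, and returns True; else False.
- bot.move_joints(angles): joint-space move.
- bot.ungrasp() and bot.clamp(): open the fingers fully, or close them until they stop; the grip force is fixed at half the most.
- bot.dwell(seconds).
- bot.solve_ik(position, orientation): joint angles nearest the present ones, or None.
- cams.read_camera(name): name is "side" or "top"; returns (picture, depth): 420x560x3 uint8, red, green, blue; 420x560 float32, m along the optical axis (not along the pixel's ray), 0 where there is no reading.
- cams.get_calibration(name): a dict with "fx", "fy", "cx", "cy" (pixels), "rvec" (rotation vector, rad) and "tvec" (3), from world to camera coordinates, as OpenCV has them. Camera axes: x right, y down, z forward; pixel columns grow to the right and rows downward; lengths in m; the calibration is good to about 2 mm. A picture is of the moment at which its call begins. get_calibration takes no time and is no camera call.
A pose or a line that the arm cannot do raises bot.Unreachable and nothing moves.
- bot.hand_in(): hands the job in, once; it reports no verdict.
Trained networks look in the newest picture that a camera, given by its name, has taken for a name from the list of things; names that differ only in an ending like _2 or _b are one class to them, and where a whole thing is asked for, a point or a joint stands for the part that bears it (a point fixed in the world has none). Each returns a list of dicts, best first, with "conf" (0 to 1); they miss things now and then, are a little off and sometimes report something else, mostly with a low value. They report only what shows in the picture. A call takes as long as a camera call.
- outline_of(target, camera): "pixels" (420x560 bool, what is visible of it).
- pinpoint(target, camera): "point" ([x, y, z] in m, in the coordinates of the camera as it stood for that picture, good to about 4 mm: a listed point, or the origin of a listed thing).
Readings, each from a call of its own:
- bot.get_clock(): time.
- bot.get_qpos(): joint angles.
- bot.get_qvel(): joint speeds.
- bot.get_tau(): joint torques, N m.
- bot.get_tool_pos(): TCP position.
- bot.get_tool_rot(): TCP orientation.
- bot.get_contact_force(): force on the tool from outside, world axes, zero at the start.
- bot.get_wrist_torque(): the same for the moment, N m.
- bot.get_width(): opening from 0.0 (shut) to 1.0 (fully open).
Only numpy, scipy, OpenCV 4.12 (cv2) and the standard library are available. Lean on these libraries where they do the work, as an engineer would, in place of code of your own. Each camera call takes 0.05 s, during which the arm holds its last target. There are 200 camera calls.

## Task

Switch the mist diverter on: take the yellow-knobbed lever from its off slot, guide it through the zigzag gate, and leave it fully home at the end of the far slot marked by the green tag, not the blue one. Do not disturb the terracotta pot.

Things in the scene. Friction and masses are not known exactly. Their poses are not given: they have to be found in the camera images.
- diverter: Fixed red housing 190 mm square, white gate plate on top at z = 84 mm. Origin: centre of underside; x from the off slot to the far slots, y left, z up. Slots 28 mm wide; centre lines in mm: off slot y = 0, x -49 to 0; cross slot x = 0, y -50 to 50; two far slots y = 50 and y = -50, x 0 to 49 (lever stops there). Outlet elbows at x = 30, y = 155 and -155, 102 high.
- lever_knob (a point): Centre of the lever's round yellow knob, 30 mm diameter, 38 mm tall (its underside 24 mm above the gate plate, this point 44 mm above it), on an upright 12 mm stem that has 8 mm play to each side in the slots. The lever stays upright, only slides level (2 to 4 N) and stays where left. It starts in the off slot, 20 to 49 mm short of the cross slot's centre line.
- green_tag: Green round tag, 20 mm diameter, 3 mm thick, fixed on the gate plate just beyond the end of the wanted far slot: at x = 70, y = 50 or -50 mm in the diverter's frame. A like blue tag marks the other far slot. Origin: centre of its underside.
- pot: Loose terracotta pot with a small succulent, 84 mm diameter, about 110 mm high, 0.4 kg, standing beside the diverter. Origin: centre of its underside.

How it is judged:
At the end, for the whole second after the job is handed in: The lever stands in the far slot that ends at the green tag, within about 15 mm of the slot's end (more than 33 mm along the diverter's x from its centre, and less than 42 mm level distance from the knob's centre to the green tag's centre) (x of lever_knob in the frame of diverter above 0.033 m and horizontal distance between lever_knob and green_tag below 0.042 m); the robot touches nothing.
It fails at once if the terracotta pot is shifted by more than 30 mm or tipped (distance of pot from where it was at the start of the episode above 0.03 m or angle between pot's own z axis and vertical above 0.35 rad).
It also fails if it takes over 32 s, if anything falls off the work surface, if the arm or the gripper's body presses on something with over 40 N, if the wrist force passes 120 N, or if a joint passes its speed limit or range.

## Working session

There is one attempt and no reset: what is moved stays moved. The work goes in short steps, each a Python script; the robot and the scene stay as the last script left them, time stands still between calls to the robot, and variables do not carry over. Pictures are saved under pics/ and viewed, about 8 in all and at most 12, crops included, and the job is handed in when it is done.

```bash
mkdir -p pics
cat > h.py <<'E'
import numpy as np, cv2
from workcell import bot, cams, outline_of, pinpoint
def cal(c):
    k=cams.get_calibration(c); return k,cv2.Rodrigues(np.array(k["rvec"],float))[0],np.array(k["tvec"],float).ravel()
def w(c,p):
    k,R,t=cal(c); return R.T@(np.array(p)-t)
def px(c,P):
    k,R,t=cal(c); q=R@np.array(P)+t; return np.array([k["fx"]*q[0]/q[2]+k["cx"],k["fy"]*q[1]/q[2]+k["cy"]])
def shot(c,name):
    im,d=cams.read_camera(c); cv2.imwrite(f"pics/{name}.png",im[:,:,::-1]); return im,d
E
python3 - <<'E'
from h import *
np.set_printoptions(precision=4,suppress=True)
for c in("top","side"):
    shot(c,c+"0")
    for n in("diverter","lever_knob","green_tag","pot"):
        for r in pinpoint(n,c)[:3]:
            P=w(c,r["point"]); print(c,n,round(r["conf"],2),P,px(c,P))
print(bot.get_clock(),bot.get_tool_rot())
E
```

```text
top diverter 0.6 [ 0.5497  0.1253 -0.0002] [232.0707 233.4148]
top lever_knob 0.51 [0.531  0.1203 0.1296] [227.2123 240.145 ]
top lever_knob 0.28 [0.5454 0.125  0.0018] [232.0254 235.3858]
top green_tag 0.47 [0.6312 0.0979 0.086 ] [243.5534 189.7659]
top pot 0.86 [ 0.6354 -0.1593  0.0052] [364.9769 197.6407]
top pot 0.46 [ 0.5485  0.129  -0.0029] [230.4311 234.0208]
side diverter 0.69 [ 0.5535  0.127  -0.0014] [280.473  282.7781]
side diverter 0.3 [0.6288 0.0996 0.0858] [255.115  227.0277]
side lever_knob 0.86 [0.5305 0.1223 0.1331] [294.425 240.077]
side green_tag 0.48 [0.6321 0.1011 0.0881] [253.2095 225.9794]
0.5 [-3.1415  0.      0.4078]
```

View pics/top0.png

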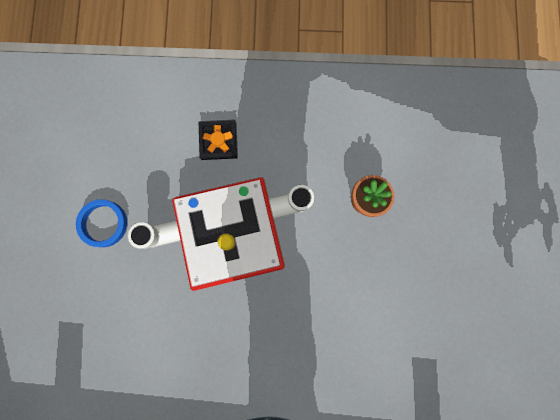

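View pics/side0.png

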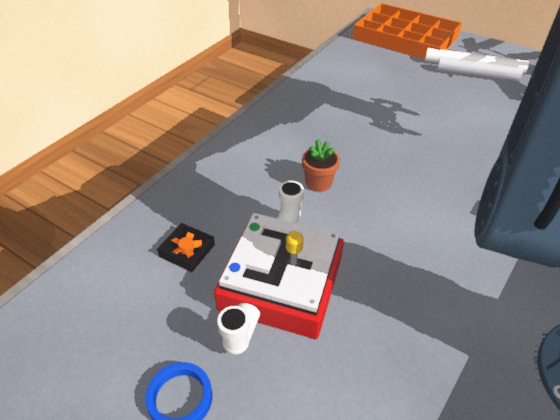

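The pictures show the green tag at (243,190) in the top view, on the right-hand slot (diverter y = -50). The blue tag is at (193,203) and the knob at (227,242). The pot at (372,196) is well clear of the path. Next I'll refine the diverter pose with colour centroids.

Run:
```python
from h import *
from scipy.optimize import least_squares
np.set_printoptions(precision=4,suppress=True)
def pose(p,q): 
    c,s=np.cos(p[2]),np.sin(p[2]); return np.array([p[0]+c*q[0]-s*q[1],p[1]+s*q[0]+c*q[1],q[2]])
obs=[]
for c,win in(("top",(230,170,260,205)),("top",(180,190,206,216)),("side",(240,215,268,240)),("side",(222,256,246,278))):
    im=cv2.imread(f"pics/{c}0.png"); x0,y0,x1,y1=win; h=cv2.cvtColor(im,cv2.COLOR_BGR2HSV)[y0:y1,x0:x1]
    g=len(obs)%2==0
    lo,hi=((45,90,40),(85,255,255)) if g else ((100,120,60),(130,255,255))
    m=cv2.inRange(h,lo,hi); v,u=np.nonzero(m); obs.append((c,np.array([u.mean()+x0,v.mean()+y0]),np.array([.07,-.05 if g else .05,.0865]))); print(obs[-1][:2],len(u))
f=lambda p,o:np.concatenate([px(c,pose(p,q))-uv for c,uv,q in o])
for o in(obs[:2],obs[2:],obs):
    r=least_squares(f,[.55,.126,.23],args=(o,)); print(r.x,r.fun)
p=r.x
for c,win in(("top",(212,228,245,256)),("side",(280,225,308,258))):
    im=cv2.imread(f"pics/{c}0.png"); x0,y0,x1,y1=win; h=cv2.cvtColor(im,cv2.COLOR_BGR2HSV)[y0:y1,x0:x1]
    v,u=np.nonzero(cv2.inRange(h,(20,120,60),(34,255,255))); uv=[u.mean()+x0,v.mean()+y0]
    s=least_squares(lambda q:px(c,[q[0],q[1],.128])-uv,[.53,.12]).x; a=s-p[:2]
    print(c,uv,s,[a@[np.cos(p[2]),np.sin(p[2])],a@[-np.sin(p[2]),np.cos(p[2])]])
```

```text
('top', array([243.0294, 190.9412])) 68
('top', array([192.9565, 202.5507])) 69
('side', array([254.    , 226.3793])) 58
('side', array([234.3467, 266.8133])) 75
[0.5482 0.1286 0.2629] [ 0.1502 -0.0345 -0.149   0.0315]
[0.5505 0.1297 0.2647] [ 0.0132 -0.0538 -0.0122  0.0454]
[0.5494 0.1293 0.2629] [-0.1886 -0.6579 -0.4794 -0.598   0.6793  0.0308  0.6129  0.1192]
top [np.float64(225.91701244813277), np.float64(241.448132780083)] [0.5287 0.1227] [np.float64(-0.021768399403634054), np.float64(-0.0010064638588893077)]
side [np.float64(293.734756097561), np.float64(242.2042682926829)] [0.5312 0.1231] [np.float64(-0.019251018214306564), np.float64(-0.001255964322473293)]
```

```bash
cat >> h.py <<'E'
D=np.array([.5494,.1293]); Y=.263
def dv(x,y,z):
    c,s=np.cos(Y),np.sin(Y); return [D[0]+c*x-s*y,D[1]+s*x+c*y,z]
def inv(P):
    a=np.array(P[:2])-D; c,s=np.cos(Y),np.sin(Y); return np.round([1e3*(c*a[0]+s*a[1]),1e3*(-s*a[0]+c*a[1])],1)
E
python3 - <<'E'
from h import *
o=[np.pi,0,Y]
bot.movep(dv(-.0205,-.001,.22),o)
bot.line_to(dv(-.0205,-.001,.111),.12,threshold=15)
bot.clamp(); print(bot.get_width(),bot.get_tool_pos(),bot.get_contact_force(),bot.get_qpos(),bot.get_clock())
shot("side","side1")
E
```

```text
0.32488479287772 [0.53022665 0.1230152  0.11156345] [-1.0724575   0.30179703  4.21188985] [ 9.83185594e-03  2.52918708e-01  1.78302135e+00 -1.32283577e-05
  1.10479840e+00  1.31761354e+00] 4.6667
```

View pics/side1.png

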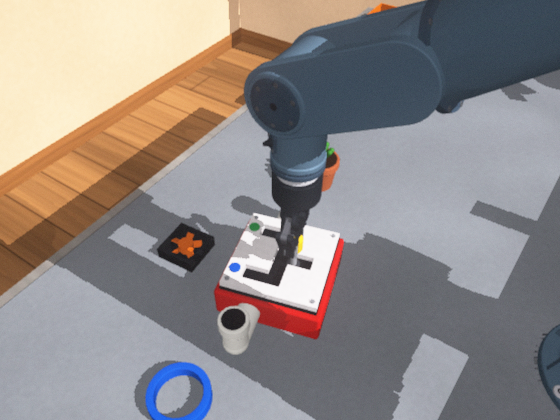

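The fingers hold the knob at (295,242), at a width of about 28 mm. Now I'll guide it through the gate, watching the force on each leg.

Run:
```python
from h import *
for x,y in((0,-.0005),(0,-.05),(.045,-.05)):
    hit=bot.line_to(dv(x,y,.1115),.05,threshold=25)
    print(hit,inv(bot.get_tool_pos()),np.round(bot.get_contact_force(),1),round(bot.get_width(),3),bot.get_clock())
    if hit: break
shot("side","side2")
```

```text
False [ 0.6 -0.7] [ 1.  -0.6  3.5] 0.328 5.275
False [  0.  -50.4] [ 1.  -1.6  3.6] 0.326 6.4167
False [ 45.3 -49.9] [0.4 0.1 3.7] 0.331 7.4667
```

View pics/side2.png

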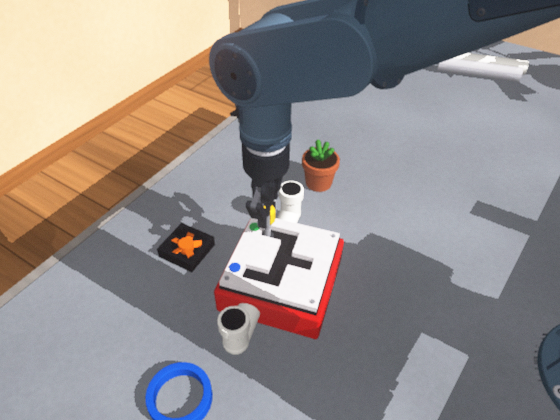

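The knob is at (270,214), in the green slot. I'll nudge it to the stop, release, retreat and check.

Run:
```python
from h import *
print(bot.line_to(dv(.051,-.05,.1115),.03,threshold=10),inv(bot.get_tool_pos()),np.round(bot.get_contact_force(),1))
bot.ungrasp(); p=bot.get_tool_pos(); bot.line_to([p[0],p[1],.24],.12)
bot.movep([.40,-.25,.28],[np.pi,0,Y])
for c in("top","side"):
    shot(c,c+"3")
    for n in("lever_knob","green_tag","pot"):
        for r in pinpoint(n,c)[:1]:
            P=w(c,r["point"]); print(c,n,round(r["conf"],2),P,inv(P))
print(np.round(bot.get_contact_force(),1),bot.get_clock())
```

```text
False [ 50.  -49.9] [-4.3 -1.7  7.5]
top lever_knob 0.82 [0.61095794 0.09664004 0.13008619] [ 51.  -47.5]
top green_tag 0.42 [0.62798254 0.09663587 0.08525458] [ 67.4 -52. ]
top pot 0.79 [ 0.63225905 -0.15871161  0.00088287] [   5.1 -299.6]
side lever_knob 0.55 [0.60754976 0.09295054 0.13197204] [ 46.7 -50.2]
side green_tag 0.66 [0.6339895  0.10138345 0.08830826] [ 74.4 -48.9]
side pot 0.87 [ 0.63081689 -0.15600933  0.00338793] [   4.4 -296.7]
[ 0.  -0.1  0.1] 11.5917
```

View pics/top3.png

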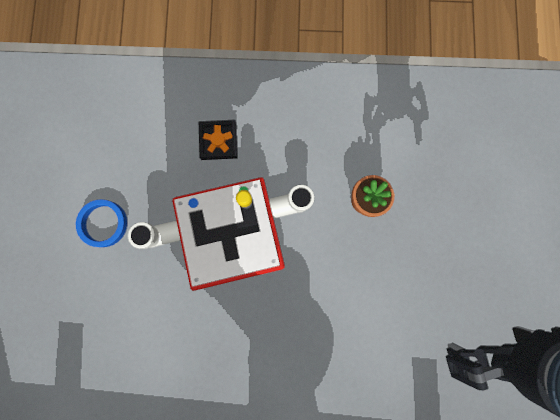

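View pics/side3.png

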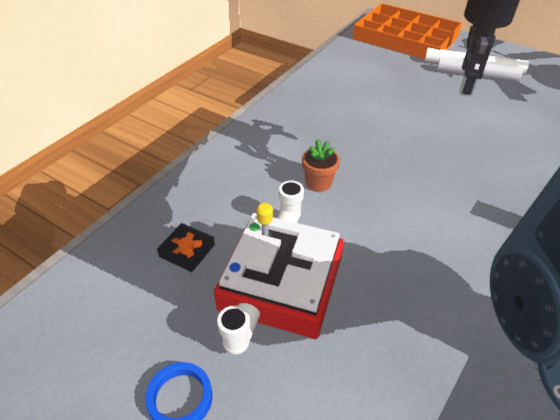

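The knob stands at the end of the green slot, at (244,199) in the top view and (265,213) in the side view. The pot is where it was and the arm is clear.

```bash
python3 -c "
from h import *
bot.hand_in()"
```

```text
the job is handed in; nothing more can be done
```

The lever is at the end of the far slot with the green tag, and the job is handed in at about 11.6 s of the 32 s allowed. I gripped the knob and guided it from the off slot through the cross slot into the slot at y = -50. I then pushed it to the stop, where the force rose to about 4–5 N, released it and moved the arm well clear.

**Last checks:**
- **Lever:** the knob is at x ≈ 47–51 mm and y ≈ -48 to -50 mm in the diverter's frame. That is about 20–24 mm from the tag's known position, and 18–28 mm going by the detected tag. The limit is 42 mm.
- **Pot:** upright, and detected within about 4 mm of where it started. I have no starting side-view reading, because the network missed the pot there.
- **Robot:** force on the tool was about zero, so it was touching nothing.

No check failed. The two cameras' readings differed by up to about 4 mm on the knob and 8 mm on the green tag, which does not affect the result.

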